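Stand a knocked-over parts bin back up and push it home in its row

ROBOT

A 6-joint arm with a two-finger parallel gripper is mounted at the origin on the work surface. World frame = base frame: x ahead of the robot, y to its left, z up, the work surface at z = 0. Lengths are in m, angles in rad, forces in N, time in s.
With the tool pointing down it reaches from about 0.275 to 0.775 m from the base axis. Payload 14.6 kg.
Tool frame: the origin (TCP) lies between the finger pads; the fingertips stand 25 mm ahead of it and the grasp point (between the pads) lies 6 mm ahead of it; z points along the fingers, y is the line along which they close (so a half turn about z gives the same grasp; the last joint's range is limited). The gripper opens to 85 mm and grips with 20 to 120 N. Pads are 22 mm wide; open, the fingers measure 114 mm over their backs; the gripper's body (76 mm by 85 mm) begins 54 mm behind the grasp point. The pads swing forward as they close: fully open they stand 13 mm farther back than shut.
Start: joints at [-1.318, 0.263, -0.048, 1.259, 0, 1.415], TCP at [0.208, -0.482, 0.256] pointing down, gripper open.
Joint ranges: [-2.65, 2.65], [-0.89, 1.7], [-1.18, 1.37], [-2.13, 2.11], [-1.35, 1.29], [-3.14, 3.14]. Speed limits (rad/s): [1.89, 1.89, 2.57, 2.79, 3.14, 3.14].

INTERFACE

Orientations are given as a unit quaternion [w, x, y, z].
In Python, from station import arm gives the robot as it stands.
- The arm moves only by the shell command python3 -m crank 'ROWS' [OPENING] [FORCE]. ROWS is JSON, a list of rows, each a list of 6 numbers: the shift along the tool's x, y, z scaled (see below), then the turn, a rotation vector about the tool's x, y, z scaled (see below). A call has 1 to 5 rows; each row shifts and turns the commanded pose from where the row before left it, along the tool's axes as they then stand; what a row does not reach is not made up. The controller multiplies each number of a shift by 0.6 m and each number of a turn by 180 degrees. A row lasts 1/10 s, in which the tool goes at most 50 mm and 8.59 degrees, less where a joint would pass 70% of its speed; a pose out of reach is approached as far as the arm can. A call with a number of a shift or a turn outside -1 to 1 is refused whole. A call with a gripper value outside its range is refused whole. OPENING is the opening, from 0 (shut) to 1 (fully open), set as the call begins (- or left out, the last holds). The fingers move at their own pace and stop on an object; FORCE is the grip in N (left out, the last holds). Time passes only in rows, so rows that do not move let the fingers close. It gives the time, the measured TCP pose, the force, the opening and the grip force at its end, in the units of the state.
- arm.state(): the state, without advancing time (a new reading comes with each control period).
- arm.get_image(name): name is "scene" or "side" or "wrist"; returns the picture (384x512x3 uint8, blue, green, red); there is no depth.
- arm.calibration(name): a dict with "fovy" (degrees; the focal length in pixels is half the picture's height over the tangent of half this angle, whatever the lens; pixels are square), "cx", "cy" (the principal point, pixels), "cam_to_world" (4x4, takes a point from camera to world coordinates). Camera axes: x right, y up, looking along -z (the intrinsics and any distortion apply to the point x, -y, -z); pixel columns grow to the right and rows downward; lengths in m; the calibration is good to about 2 mm. A picture is of the moment at which its call begins: read the wrist's pose just before it. calibration takes no time and is no camera call; for the wrist camera it gives the pose at the moment of the call.
- arm.finish_job(): hands the job in; it is judged then, once.
Trained networks look in the newest picture that a camera, given by its name, has taken for a name from the list of things; names that differ only in an ending like _2 or _b are one class to them, and where a whole thing is asked for, a point or a joint stands for the part that bears it (a point fixed in the world has none). Each returns a list of dicts, best first, with "confidence" (0 to 1); they miss things now and then, are a little off and sometimes report something else, mostly with a low value. They report only what shows in the picture. A call takes as long as a camera call. They do not tell look-alikes from the thing itself.
- arm.search_frame(camera, query): "centre" ([x, y, z] in m, in world coordinates, good to about 4 mm: the middle of the surface that is visible of it).
- arm.trace(camera, query): "region" (384x512 bool, what is visible of it).
- arm.mark_of(camera, query): "centre" ([x, y, z] in m, in world coordinates, good to about 4 mm: a listed point, or the origin of a listed thing).
The state is a dict: "clock": time; "qpos": joint angles; "joint_vel": joint speeds; "effort": joint torques, N m; "tcp_pos": TCP position; "tool_rot": TCP orientation; "contact_force": force on the tool from outside, world axes, zero at the start; "moment": the same for the moment, N m; "width": opening from 0.0 (shut) to 1.0 (fully open); "finger_force": force on a finger pad.
Only numpy, scipy, OpenCV 4.12 (cv2) and the standard library are available. Lean on these libraries where they do the work, as an engineer would, in place of code of your own. Each camera call takes 0.05 s, during which the arm holds its last target. There are 200 camera calls.

TASK

The empty blue parts bin in front of the row has been knocked over onto its side. Push it over with the fingertips so that it stands on its base again, then push it back into the gap between the two full bins until its rear wall is square against the rail, low front towards the robot. Only push it, without squeezing it or lifting it off the bench, and leave the other bins, the relay module and the screwdriver where they are.

Things in the scene. Friction and masses are not known exactly. Their poses are not given: they have to be found in the camera images.
- bin: empty blue plastic bin lying on its left side (its y points down, origin 50 above the bench, mouth roughly to world +y, low front roughly to the robot). 100 long (x) x 100 wide (y) x 60 high (z), walls and floor 3 thick, 0.06-0.11 kg. Origin: centre of the outside of its floor; x from the low front to the rear wall, z from the floor out through the mouth. Upright: z up, origin at bench height
- bin_edge (a point): middle of the long bottom edge between floor and left side wall, (0, 50, 0) mm in the bin's frame. The bin turns about it: it lies on the bench at the start and stays down all through. Leaned over it by more than about 25 degrees, the bin falls onto its floor by itself; its centre is then some 50 mm past where its floor stood
- bin_rim (a point): point on the mouth's rim, on the right side wall, (22, -48.5, 60) mm in the bin's frame; at the start about 98 above the bench, a good place to push towards the floor side to tip the bin. The side walls are 60 high from the rear to x = -5, then slope down to the front wall, 28 high
- bin_rear (a point): middle of the bottom edge of the bin's rear wall, outside, (50, 0, 0) mm in the bin's frame: touches the rail's front face when the bin is home. The rear wall is 60 high
- rail: fixed stop rail behind the row: slotted aluminium profile 40 x 40 in section and 660 long, lying along its own y on the bench; origin at the centre of its underside; its front face, towards the robot, is the plane x = -20 mm in its frame. A bin is home with its origin at x = -70 in this frame. Two more such bins, full, are fixed to it, centred at y = 275 and -275
- bin_left: same kind of bin, 100 x 100 x 60 high, upright, full of small parts, 0.4 to 0.75 kg, loose, standing with its rear wall against the rail; origin at the centre of its underside, x from its low front to the rear, y to its left. It stands to the left of the gap (larger y); the gap between the facing walls of bin_left and bin_right is 140 to 180 wide
- bin_right: same kind of bin, 100 x 100 x 60 high, upright, full of small parts, 0.4 to 0.75 kg, loose, standing with its rear wall against the rail; origin at the centre of its underside, x from its low front to the rear, y to its left. It stands to the right of the gap (smaller y)
- module: bystander: grey relay module standing on the bench to the right, in front of bin_right or beyond it, 58 (x) x 22.5 (y) x 76 high, 0.12 kg; origin at the centre of its underside
- driver: bystander: screwdriver with a black handle lying on the bench to the left, 190 long along its x, handle towards -x, handle 26 thick; origin under its middle
There are look-alikes about, which are no part of the job. Leave any green or red look-alike of the bin alone. What is shaped like the bin_left but green is not meant.

How it is judged:
On the way:
1. the bin has been tipped back up and stands on its floor (angle between bin's own z axis and vertical below 0.1 rad and height (world z) of bin below 0.008 m), for 0.2 s.
At the end, for the whole second after the job is handed in: The bin stands on its floor (lean under 0.06 rad), at rest in the gap between the full bins, low front to the robot, rear wall within 8 mm of the rail and square to it within 0.1 rad; full bins and module moved under 15 mm, screwdriver under 20 mm (angle between bin's own z axis and vertical below 0.06 rad and height (world z) of bin between -0.006 and 0.006 m and x of bin_rear in the frame of rail above -0.028 m and x of bin in the frame of rail between -0.082 and -0.05 m and angle between the x axis of bin and the x axis of rail, either way round below 0.1 rad and y of bin in the frame of bin_left below -0.09 m and y of bin in the frame of bin_right above 0.09 m and linear speed of bin below 0.01 m/s and not (distance of bin_left from where it was at the start of the episode above 0.015 m) and not (distance of bin_right from where it was at the start of the episode above 0.015 m) and not (distance of module from where it was at the start of the episode above 0.015 m) and not (distance of driver from where it was at the start of the episode above 0.02 m)); the robot touches nothing.
It fails at once if the bin is lifted off the bench: the edge it turns about rises more than 20 mm (height (world z) of bin_edge above 0.02 m).
It fails at once if the fingers squeeze or shove the bin with more than 35 N (contact force between the fingers and bin above 35 N).
It fails at once if a full bin is displaced by more than 15 mm (distance of any of bin_left, bin_right from where it was at the start of the episode above 0.015 m).
It fails at once if the relay module (15 mm) or the screwdriver (20 mm) is displaced (distance of module from where it was at the start of the episode above 0.015 m or distance of driver from where it was at the start of the episode above 0.02 m).
It also fails if it takes over 72 s, if anything falls off the work surface, if the arm or the gripper's body presses on something with over 40 N, if the wrist force passes 120 N, or if a joint passes its speed limit or range.

## Working session

There is one attempt and no reset: what is moved stays moved. The work goes in short steps, Python scripts to look and compute and a shell command to move; the robot and the scene stay as the last step left them, time stands still between calls to the robot, and variables do not carry over. Pictures are saved under pics/ and viewed, at most 10 in all, crops included, and the job is handed in when it is done.

```bash
ls; mkdir -p pics; python3 - <<'E'
from station import arm
import cv2,numpy as np
s=arm.state();print(s['clock'],s['tcp_pos'],s['tool_rot'],s['width'])
for n in ['scene','side']:
    im=arm.get_image(n);cv2.imwrite(f'pics/{n}0.png',im)
    for q in ['bin','bin_edge','bin_rim','bin_rear','rail','bin_left','bin_right','module','driver']:
        for d in arm.mark_of(n,q)[:4]: print(n,q,np.round(d['centre'],3),round(d['confidence'],2))
    c=arm.calibration(n);print(c['fovy'],c['cx'],c['cy'],np.round(c['cam_to_world'],3).tolist())
E
```

```text
pics
0.0 [ 0.20812896 -0.48172398  0.25582899] [-5.10622254e-04  9.79286506e-01  2.02478827e-01 -5.01081085e-05] 1.0016067329401448
scene bin [0.512 0.102 0.05 ] 0.91
scene bin [ 0.329 -0.187  0.05 ] 0.73
scene bin [ 0.527 -0.07   0.053] 0.62
scene bin_edge [ 0.322 -0.183  0.003] 0.98
scene bin_edge [ 0.523 -0.071 -0.   ] 0.92
scene bin_edge [ 0.516  0.096 -0.001] 0.63
scene bin_edge [ 0.524 -0.07   0.054] 0.3
scene bin_rim [0.524 0.161 0.101] 0.91
scene bin_rim [ 0.392 -0.186  0.096] 0.75
scene bin_rim [ 0.553 -0.013  0.094] 0.74
scene bin_rear [ 0.345 -0.234  0.046] 0.8
scene bin_rear [0.566 0.109 0.053] 0.76
scene bin_rear [ 0.572 -0.076  0.047] 0.64
scene rail [ 0.752 -0.031 -0.002] 0.85
scene bin_left [ 0.674  0.096 -0.001] 0.71
scene bin_left [ 0.639  0.432 -0.   ] 0.57
scene bin_right [ 0.685 -0.17   0.001] 0.9
scene module [ 0.52  -0.319 -0.002] 0.88
scene driver [ 0.468  0.277 -0.003] 0.78
45.4649567864494 257.7706261900801 198.57480184081518 [[-0.832, -0.445, 0.333, 0.904], [0.555, -0.658, 0.509, 0.588], [-0.007, 0.608, 0.794, 0.893], [0.0, 0.0, 0.0, 1.0]]
side bin [ 0.523 
[... 289 characters left out ...]
] 0.97
side bin_rim [0.524 0.158 0.1  ] 0.6
side bin_rim [ 0.524 -0.32   0.   ] 0.44
side bin_rear [ 0.574 -0.078  0.051] 0.79
side bin_rear [ 0.348 -0.234  0.051] 0.69
side bin_rear [0.567 0.105 0.052] 0.57
side bin_rear [ 0.524 -0.068  0.052] 0.29
side rail [ 0.751 -0.034 -0.005] 0.58
side bin_left [0.676 0.097 0.002] 0.9
side bin_left [0.634 0.437 0.007] 0.62
side bin_right [ 0.688 -0.178 -0.006] 0.8
side bin_right [ 0.555 -0.011  0.099] 0.38
side module [ 0.525 -0.317  0.001] 0.83
side driver [ 0.475  0.276 -0.001] 0.56
53.997721358304354 257.54968619847807 184.523041546871 [[-0.994, 0.082, -0.073, 0.48], [-0.109, -0.679, 0.726, 0.726], [0.009, 0.729, 0.684, 0.716], [0.0, 0.0, 0.0, 1.0]]
```

View pics/side0.png

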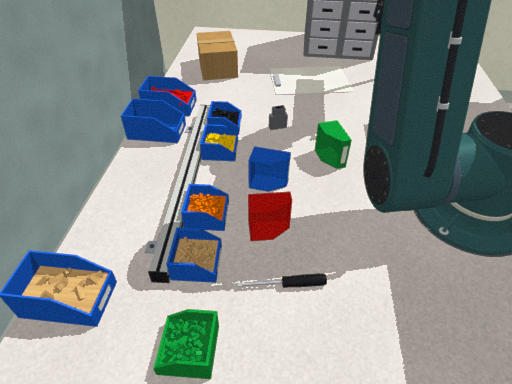

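View pics/scene0.png

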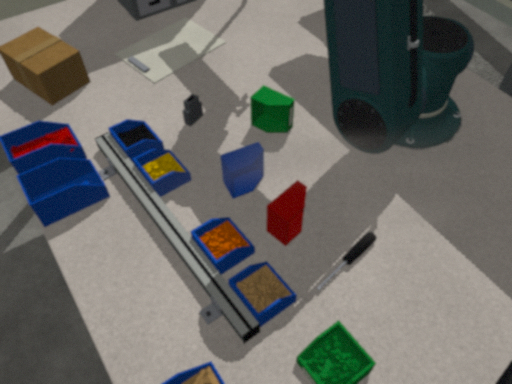

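Look-alikes in the side view: a red bin at (270,215), a green bin at (333,145), and the standing or full bins at (155,120), (207,205), (219,140) and (187,340). The target is the blue bin lying at (270,168), world about (0.525, -0.07). I'll check that choice in one crop.

```bash
cat > h.py <<'E'
from station import arm
import numpy as np
from scipy.spatial.transform import Rotation as R
def rot(s): return R.from_quat(np.roll(s['tool_rot'],-1))
def plan(target,yaw=None):
    "print shift to target (tool axes, units of .6 m) and turn to yaw deg (units 180 deg), tool down"
    s=arm.state();r=rot(s);d=np.array(target)-s['tcp_pos'];x=r.as_matrix()[:,0]
    if yaw is not None:
        want=R.from_euler('z',yaw,degrees=True)*R.from_euler('x',180,degrees=True)
        print('turn',np.round((r.inv()*want).as_rotvec()/np.pi,4)); r=want
    print('yaw',round(np.degrees(np.arctan2(x[1],x[0])),1),'tcp',np.round(s['tcp_pos'],4),'mm',round(np.linalg.norm(d)*1e3),'shift(after turn)',np.round(r.inv().apply(d)/.6,4))
def look(names=('side','scene'),qs=('bin','bin_rear','bin_rim'),near=None):
    for n in names:
        arm.get_image(n)
        for q in qs:
            for d in arm.mark_of(n,q)[:5]:
                c=np.array(d['centre'])
                if near is None or np.linalg.norm(c[:2]-near)<.1: print(n,q,np.round(c,3),round(d['confidence'],2))
E
python3 - <<'E'
import cv2
a=cv2.imread('pics/side0.png')[130:250,170:330]
cv2.imwrite('pics/c.png',cv2.resize(a,None,fx=4,fy=4))
from h import *
plan([.557,.03,.256],82)
E
```

```text
turn [ 0.      0.     -0.3257]
yaw 23.4 tcp [ 0.2082 -0.482   0.2563] mm 619 shift(after turn) [9.259e-01 4.569e-01 5.000e-04]
```

View pics/c.png

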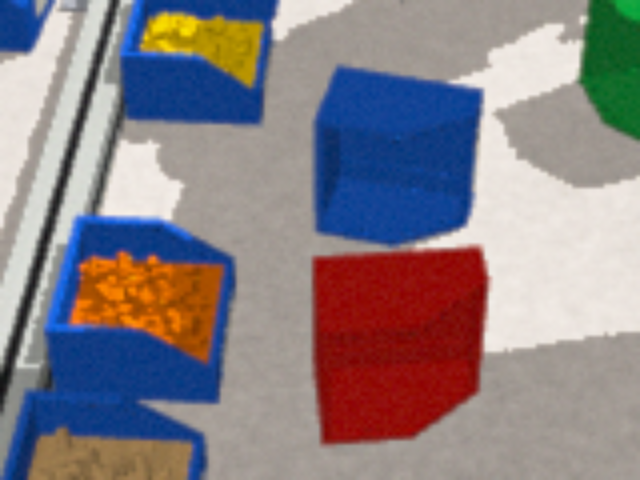

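The crop shows the blue bin on its side, with its mouth towards the camera (+y), its rear wall on the left by the rail and its sloped low front on the right. The red bin stands separately beside it. I'm going with the blue one.

```bash
python3 -m crank '[[0,0,0,0,0,-0.0465],[0,0,0,0,0,-0.0465],[0,0,0,0,0,-0.0465],[0,0,0,0,0,-0.0465],[0,0,0,0,0,-0.0465]]' 0 20
python3 -m crank '[[0,0,0,0,0,-0.0465],[0,0,0,0,0,-0.0465],[0.066,0.0325,0,0,0,0],[0.066,0.0325,0,0,0,0],[0.066,0.0325,0,0,0,0]]'
python3 -m crank '[[0.066,0.0325,0,0,0,0],[0.066,0.0325,0,0,0,0],[0.066,0.0325,0,0,0,0],[0.066,0.0325,0,0,0,0],[0.066,0.0325,0,0,0,0]]'
python3 -m crank '[[0.066,0.0325,0,0,0,0],[0.066,0.0325,0,0,0,0],[0.066,0.0325,0,0,0,0],[0.066,0.0325,0,0,0,0],[0,0,0,0,0,0]]'
python3 -c "
from h import *
plan([.557,.03,.11],82)"
```

```text
clock: 1.5
tcp_pos: [0.2082, -0.482, 0.2563]
tool_rot: [-0.0, 0.841, 0.541, -0.0]
contact_force: [-0.6, -0.7, 0.3]
width: 0.142
finger_force: 0.0
clock: 2.0
tcp_pos: [0.2832, -0.3713, 0.2562]
tool_rot: [-0.0, 0.755, 0.655, 0.0]
contact_force: [0.8, -0.8, -0.9]
width: 0.001
finger_force: 0.0
clock: 2.5
tcp_pos: [0.4077, -0.1885, 0.2565]
tool_rot: [0.0, 0.755, 0.656, 0.0]
contact_force: [-0.1, -0.8, -0.9]
width: 0.006
finger_force: 0.0
clock: 3.0
tcp_pos: [0.5083, -0.0406, 0.256]
tool_rot: [-0.0, 0.754, 0.657, 0.0]
contact_force: [0.5, 0.4, -0.0]
width: -0.0
finger_force: 0.0
turn [ 0.0001 -0.0003  0.0012]
yaw 82.2 tcp [ 0.5083 -0.0406  0.256 ] mm 169 shift(after turn) [0.1278 0.064  0.2433]
```

```bash
python3 -m crank '[[0.05,0.025,0,0,0,0],[0.05,0.025,0,0,0,0],[0.028,0.014,0,0,0,0],[0,0,0,0,0,0],[0,0,0.06,0,0,0]]'
python3 -m crank '[[0,0,0.06,0,0,0],[0,0,0.06,0,0,0],[0,0,0.063,0,0,0],[0,0,0,0,0,0],[0,0,0,0,0,0]]'
python3 -c "
from h import *
plan([.557,.03,.11],82)"
```

```text
clock: 3.5
tcp_pos: [0.5569, 0.026, 0.223]
tool_rot: [0.002, 0.755, 0.656, 0.002]
contact_force: [1.1, -0.5, -2.0]
width: 0.002
finger_force: 0.0
clock: 4.0
tcp_pos: [0.5549, 0.0258, 0.1114]
tool_rot: [-0.0, 0.755, 0.656, -0.0]
contact_force: [0.2, 0.4, 0.3]
width: -0.005
finger_force: 0.0
turn [-0.0002  0.     -0.0005]
yaw 81.9 tcp [0.5549 0.0258 0.1114] mm 5 shift(after turn) [0.0074 0.0025 0.0023]
```

```bash
python3 -m crank '[[-0.01,0,0,0,0,0],[-0.01,0,0,0,0,0],[-0.01,0,0,0,0,0],[-0.01,0,0,0,0,0],[-0.01,0,0,0,0,0]]'
python3 -m crank '[[-0.01,0,0,0,0,0],[-0.01,0,0,0,0,0],[-0.01,0,0,0,0,0],[-0.01,0,0,0,0,0],[0,0,0,0,0,0]]'
python3 - <<'E'
from h import *
import cv2
plan([.557,-.05,.11],82)
im=arm.get_image('side');cv2.imwrite('pics/s1.png',cv2.resize(im[110:260,180:380],None,fx=3,fy=3))
for q in('bin','bin_edge','bin_rim'):print(q,[(np.round(d['centre'],3),round(d['confidence'],2)) for d in arm.mark_of('side',q)[:3]])
E
```

```text
clock: 4.5
tcp_pos: [0.551, -0.0039, 0.1108]
tool_rot: [0.0, 0.755, 0.656, 0.0]
contact_force: [0.9, 0.7, 0.4]
width: 0.002
finger_force: 0.1
clock: 5.0
tcp_pos: [0.5475, -0.0277, 0.1104]
tool_rot: [-0.0, 0.755, 0.655, -0.0]
contact_force: [-0.2, 0.2, 0.0]
width: -0.0
finger_force: 0.0
turn [-0.      0.     -0.0005]
yaw 81.9 tcp [ 0.5475 -0.0277  0.1104] mm 24 shift(after turn) [-0.0346  0.0208  0.0007]
bin [(array([0.517, 0.096, 0.052]), 0.87), (array([ 0.331, -0.186,  0.048]), 0.77), (array([ 0.521, -0.079,  0.048]), 0.74)]
bin_edge [(array([ 0.525, -0.073, -0.   ]), 0.83), (array([0.52 , 0.093, 0.001]), 0.8), (array([ 0.333, -0.18 ,  0.002]), 0.62)]
bin_rim [(array([ 0.391, -0.182,  0.098]), 0.95), (array([0.525, 0.157, 0.101]), 0.87), (array([ 0.555, -0.038,  0.111]), 0.75)]
```

View pics/s1.png

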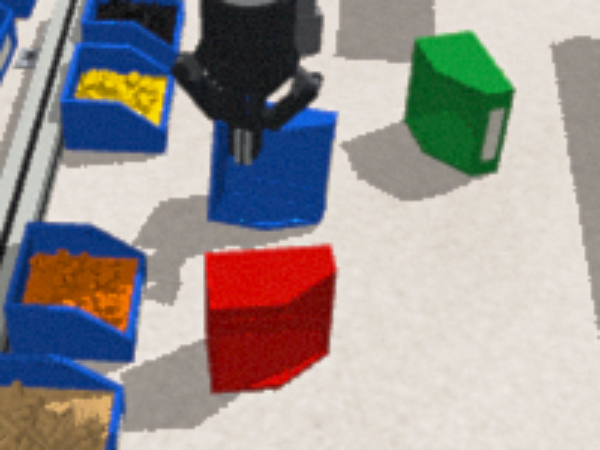

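The shut fingertips, at about (243,145) in the crop, are leaning the blue bin over. Its rim is at z = 0.111 and its edge hasn't moved, so I'll keep pushing.

```bash
python3 -m crank '[[-0.01,0,0,0,0,0],[-0.01,0,0,0,0,0],[-0.01,0,0,0,0,0],[-0.01,0,0,0,0,0],[-0.01,0,0,0,0,0]]'
python3 -m crank '[[0,0,0,0,0,0],[0,0,0,0,0,0],[0,0,0,0,0,0],[0,0,0,0,0,0]]'
python3 - <<'E'
from h import *
look(near=[.52,-.12])
E
```

```text
clock: 5.7
tcp_pos: [0.5433, -0.0573, 0.1105]
tool_rot: [0.0, 0.755, 0.656, 0.0]
contact_force: [0.6, -0.3, -0.2]
width: -0.004
finger_force: 0.0
clock: 6.1
tcp_pos: [0.5434, -0.0565, 0.1105]
tool_rot: [-0.0, 0.755, 0.656, 0.0]
contact_force: [0.7, -0.4, -0.0]
width: -0.002
finger_force: 0.0
side bin [ 0.517 -0.12  -0.001] 0.61
side bin_rear [ 0.567 -0.13   0.003] 0.65
side bin_rim [ 0.535 -0.167  0.058] 0.86
side bin_rim [ 0.525 -0.072  0.002] 0.33
scene bin [ 0.517 -0.121 -0.   ] 0.86
scene bin_rear [ 0.567 -0.126 -0.004] 0.93
scene bin_rim [ 0.529 -0.172  0.057] 0.57
```

The bin now stands on its floor at about (0.517, -0.12), with a yaw of about -8°. Next I'll push its right side over in line with the gap.

```bash
python3 -m crank '[[0,0,-0.06,0,0,0],[0,0,-0.06,0,0,0],[0,0,-0.06,0,0,0],[0,0,0,0,0,-0.029],[0,0,0,0,0,-0.029]]' 0.6
python3 -c "
from h import *
plan([.516,-.21,.22],92.3)"
```

```text
clock: 7.0
tcp_pos: [0.5439, -0.0568, 0.2196]
tool_rot: [0.001, 0.691, 0.723, 0.001]
contact_force: [-0.1, 0.6, 0.4]
width: 0.603
finger_force: 0.0
turn [0.0007 0.0002 0.0017]
yaw 92.6 tcp [ 0.5439 -0.0568  0.2196] mm 156 shift(after turn) [-0.2533 -0.0567 -0.0007]
```

```bash
python3 -m crank '[[-0.0633,-0.0142,0,0,0,0],[-0.0633,-0.0142,0,0,0,0],[-0.0633,-0.0142,0,0,0,0],[-0.0633,-0.0142,0,0,0,0],[0,0,0,0,0,0]]'
python3 -m crank '[[0,0,0.06,0,0,0],[0,0,0.06,0,0,0],[0,0,0.06,0,0,0],[0,0,0.06,0,0,0],[0,0,0.03,0,0,0]]'
python3 -m crank '[[0,0,0,0,0,0],[0,0,0,0,0,0]]'
python3 - <<'E'
from h import *
import cv2
plan([.516,-.107,.036],92.3)
im=arm.get_image('side');cv2.imwrite('pics/s2.png',cv2.resize(im[70:220,180:380],None,fx=3,fy=3))
E
```

```text
clock: 7.5
tcp_pos: [0.5151, -0.2136, 0.2182]
tool_rot: [0.0, 0.694, 0.72, -0.0]
contact_force: [0.4, -0.9, 0.3]
width: 0.602
finger_force: 0.0
clock: 8.0
tcp_pos: [0.5146, -0.2087, 0.0539]
tool_rot: [-0.002, 0.692, 0.722, -0.0]
contact_force: [-1.1, 0.3, 0.4]
width: 0.604
finger_force: 0.0
clock: 8.2
tcp_pos: [0.516, -0.2097, 0.0571]
tool_rot: [0.0, 0.692, 0.722, 0.0]
contact_force: [-0.6, -0.4, -0.2]
width: 0.603
finger_force: 0.0
turn [ 0.     -0.      0.0006]
yaw 92.4 tcp [ 0.516  -0.2097  0.0571] mm 105 shift(after turn) [0.171  0.0069 0.0351]
```

View pics/s2.png

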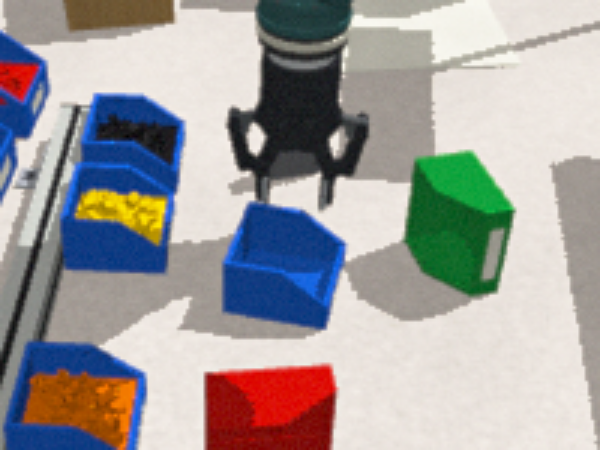

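The bin stands upright at about (280,265) in the crop, and the open fingers are behind its right side at (262,185) and (325,190). I'll lower the rest of the way and push.

```bash
python3 -m crank '[[0,0,0.017,0,0,0],[0,0,0.016,0,0,0],[0.015,0,0,0,0,0],[0.015,0,0,0,0,0],[0.015,0,0,0,0,0]]'
python3 -m crank '[[0.015,0,0,0,0,0],[0.015,0,0,0,0,0],[0.015,0,0,0,0,0],[0.015,0,0,0,0,0],[0.015,0,0,0,0,0]]'
python3 -m crank '[[0.015,0,0,0,0,0],[0,0,0,0,0,0],[0,0,0,0,0,0]]'
python3 - <<'E'
from h import *
plan([.516,-.107,.036],92.3)
look(near=[.52,-.07],qs=('bin','bin_rear'))
look(('side',),qs=('bin_left','bin_right','rail'))
E
```

```text
clock: 8.75
tcp_pos: [0.5145, -0.182, 0.0369]
tool_rot: [0.0, 0.692, 0.722, 0.0]
contact_force: [0.4, -0.5, -0.7]
width: 0.599
finger_force: 0.0
clock: 9.25
tcp_pos: [0.5127, -0.1372, 0.0367]
tool_rot: [0.0, 0.692, 0.722, 0.0]
contact_force: [0.2, -0.9, 0.4]
width: 0.598
finger_force: 0.1
clock: 9.55
tcp_pos: [0.5124, -0.1288, 0.0367]
tool_rot: [0.0, 0.692, 0.722, -0.0]
contact_force: [0.2, -0.5, 0.0]
width: 0.599
finger_force: 0.0
turn [-0.      0.      0.0007]
yaw 92.4 tcp [ 0.5124 -0.1288  0.0367] mm 22 shift(after turn) [0.0361 0.0075 0.0011]
side bin [ 0.507 -0.06   0.001] 0.64
scene bin [ 0.504 -0.065  0.002] 0.64
scene bin_rear [ 0.555 -0.059 -0.002] 0.67
side bin_left [0.637 0.437 0.002] 0.86
side bin_right [ 0.69  -0.176 -0.004] 0.72
side rail [ 0.751 -0.031 -0.006] 0.75
side rail [ 0.506 -0.018  0.001] 0.27
```

```bash
python3 -m crank '[[0.015,0,0,0,0,0],[0.015,0,0,0,0,0],[0,0,0,0,0,0],[-0.03,0,0,0,0,0],[-0.03,0,0,0,0,0]]'
python3 -m crank '[[0,0,-0.06,0,0,0],[0,0,-0.06,0,0,0],[0,0,-0.06,0,0,0],[0,0,-0.06,0,0,0],[0,0,-0.06,0,0,-0.04]]'
python3 -m crank '[[0,0,0,0,0,-0.046],[0,0,0,0,0,-0.046],[0,0,0,0,0,-0.046],[0,0,0,0,0,-0.046],[0,0,0,0,0,-0.046]]'
python3 -m crank '[[0,0,0,0,0,-0.046],[0,0,0,0,0,-0.046],[0,0,0,0,0,-0.046],[0,0,0,0,0,-0.046],[0,0,0,0,0,-0.046]]'
python3 - <<'E'
from h import *
look(near=[.52,-.05],qs=('bin','bin_rear'))
look(near=[.68,-.03],qs=('rail',))
plan([.405,-.046,.215],182.3)
print(arm.state()['qpos'])
E
```

```text
clock: 10.55
tcp_pos: [0.5132, -0.1467, 0.0368]
tool_rot: [0.0, 0.692, 0.722, 0.0]
contact_force: [0.1, -0.5, 0.7]
width: 0.601
finger_force: 0.0
clock: 11.05
tcp_pos: [0.5128, -0.1466, 0.2183]
tool_rot: [0.0, 0.645, 0.764, 0.0]
contact_force: [1.0, -1.4, -0.1]
width: 0.603
finger_force: 0.0
clock: 11.55
tcp_pos: [0.513, -0.1467, 0.2167]
tool_rot: [-0.0, 0.331, 0.944, 0.0]
contact_force: [0.0, -0.4, 0.1]
width: 0.601
finger_force: 0.0
clock: 12.05
tcp_pos: [0.513, -0.1467, 0.2166]
tool_rot: [-0.0, -0.024, 1.0, 0.0]
contact_force: [0.3, 0.4, 0.4]
width: 0.6
finger_force: 0.0
side bin [ 0.508 -0.047  0.   ] 0.58
side bin_rear [ 0.558 -0.044  0.004] 0.96
scene bin_rear [ 0.558 -0.042 -0.001] 0.64
side rail [ 0.754 -0.032 -0.007] 0.6
scene rail [ 0.751 -0.031 -0.002] 0.68
turn [ 0.     -0.      0.0002]
yaw -177.7 tcp [ 0.5131 -0.1469  0.2167] mm 148 shift(after turn) [0.1732 0.1753 0.0028]
[-4.31645960e-01  2.92983896e-01 -1.14158473e-01  1.16367004e+00
  2.84088188e-07 -4.72264222e-01]
```

```bash
python3 -m crank '[[0.0433,0.0438,0,0,0,0],[0.0433,0.0438,0,0,0,0],[0.0433,0.0438,0,0,0,0],[0.0433,0.0438,0,0,0,0],[0,0,0,0,0,0]]'
python3 -m crank '[[0,0,0.06,0,0,0],[0,0,0.06,0,0,0],[0,0,0.06,0,0,0],[0,0,0.06,0,0,0],[0,0,0.06,0,0,0]]'
python3 -m crank '[[0,0,0,0,0,0],[0,0,0,0,0,0]]'
python3 - <<'E'
from h import *
plan([.61,-.044,.036],182.3)
E
```

```text
clock: 13.05
tcp_pos: [0.4018, -0.044, 0.2169]
tool_rot: [-0.0, -0.021, 1.0, 0.0]
contact_force: [-0.3, 1.0, -0.3]
width: 0.605
finger_force: 0.0
clock: 13.55
tcp_pos: [0.4053, -0.0466, 0.0355]
tool_rot: [0.001, -0.02, 1.0, -0.0]
contact_force: [1.0, 0.8, -0.8]
width: 0.595
finger_force: 0.0
clock: 13.75
tcp_pos: [0.405, -0.0464, 0.0372]
tool_rot: [-0.001, -0.021, 1.0, 0.0]
contact_force: [-0.6, -0.1, -0.1]
width: 0.601
finger_force: 0.0
turn [ 0.0001 -0.0003  0.0004]
yaw -177.6 tcp [ 0.405  -0.0464  0.0372] mm 205 shift(after turn) [-0.3416 -0.0097  0.002 ]
```

```bash
for i in 1; do :; done
python3 -m crank '[[-0.015,0,0,0,0,0],[-0.015,0,0,0,0,0],[-0.015,0,0,0,0,0],[-0.015,0,0,0,0,0],[-0.015,0,0,0,0,0]]'
python3 -m crank '[[-0.015,0,0,0,0,0],[-0.015,0,0,0,0,0],[-0.015,0,0,0,0,0],[-0.015,0,0,0,0,0],[-0.015,0,0,0,0,0]]'
python3 - <<'E'
from h import *
import cv2
im=arm.get_image('side');cv2.imwrite('pics/s3.png',cv2.resize(im[70:220,150:350],None,fx=3,fy=3))
look(near=[.56,-.05],qs=('bin','bin_rear'))
plan([.615,-.038,.036],182.3)
E
```

```text
clock: 14.25
tcp_pos: [0.4509, -0.0443, 0.0369]
tool_rot: [0.0, -0.021, 1.0, -0.0]
contact_force: [-1.2, -1.1, 0.6]
width: 0.595
finger_force: 0.3
clock: 14.75
tcp_pos: [0.4955, -0.0425, 0.0366]
tool_rot: [-0.0, -0.021, 1.0, 0.0]
contact_force: [-0.1, -0.5, 0.2]
width: 0.598
finger_force: 0.1
side bin [ 0.561 -0.045 -0.   ] 0.62
side bin_rear [ 0.614 -0.045  0.002] 0.79
scene bin [ 0.561 -0.048  0.002] 0.92
scene bin [ 0.583 -0.093  0.058] 0.54
scene bin_rear [ 0.611 -0.044 -0.001] 0.72
turn [ 0.     -0.0001  0.0005]
yaw -177.6 tcp [ 0.4944 -0.0425  0.0367] mm 121 shift(after turn) [-0.2011 -0.0006  0.0011]
```

View pics/s3.png

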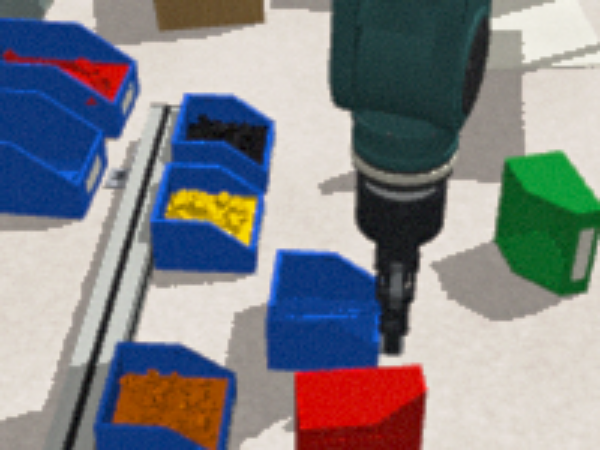

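The bin is square and centred in front of the gap at about (325,310) in the crop, with the fingers at its low front. I'll continue, slowing towards the end.

```bash
python3 -m crank '[[-0.015,0,0,0,0,0],[-0.015,0,0,0,0,0],[-0.015,0,0,0,0,0],[-0.015,0,0,0,0,0],[-0.015,0,0,0,0,0]]'
python3 -m crank '[[-0.015,0,0,0,0,0],[-0.015,0,0,0,0,0],[-0.015,0,0,0,0,0],[-0.015,0,0,0,0,0],[-0.015,0,0,0,0,0]]'
python3 -m crank '[[-0.01,0,0,0,0,0],[-0.005,0,0,0,0,0],[-0.005,0,0,0,0,0],[0,0,0,0,0,0]]'
python3 - <<'E'
from h import *
look(near=[.68,-.04],qs=('bin','bin_rear'))
plan([.615,-.038,.036],182.3)
E
```

```text
clock: 15.6
tcp_pos: [0.5407, -0.0406, 0.0366]
tool_rot: [-0.0, -0.021, 1.0, -0.0]
contact_force: [-0.3, -0.0, 0.1]
width: 0.602
finger_force: 0.4
clock: 16.1
tcp_pos: [0.5855, -0.0387, 0.0366]
tool_rot: [-0.0, -0.021, 1.0, 0.0]
contact_force: [-0.6, 0.3, -0.6]
width: 0.598
finger_force: 0.1
clock: 16.5
tcp_pos: [0.5969, -0.0382, 0.0366]
tool_rot: [0.0, -0.021, 1.0, 0.0]
contact_force: [0.4, 0.3, 0.0]
width: 0.603
finger_force: 0.0
side bin [ 0.659 -0.039  0.004] 0.57
side bin_rear [ 0.712 -0.044  0.002] 0.88
scene bin [ 0.66  -0.038  0.001] 0.86
scene bin_rear [ 0.708 -0.04  -0.002] 0.95
turn [0.     0.     0.0005]
yaw -177.6 tcp [ 0.5966 -0.0383  0.0367] mm 18 shift(after turn) [-0.0307 -0.0008  0.0012]
```

```bash
python3 -m crank '[[-0.005,0,0,0,0,0],[-0.005,0,0,0,0,0],[-0.005,0,0,0,0,0],[-0.005,0,0,0,0,0],[0,0,0,0,0,0]]'
python3 -m crank '[[-0.003,0,0,0,0,0],[-0.003,0,0,0,0,0],[0,0,0,0,0,0]]'
python3 -m crank '[[-0.002,0,0,0,0,0],[-0.002,0,0,0,0,0],[0,0,0,0,0,0]]'
```

```text
clock: 17.3
tcp_pos: [0.6092, -0.0378, 0.0366]
tool_rot: [0.0, -0.021, 1.0, -0.0]
contact_force: [-0.8, -0.2, 0.4]
width: 0.602
finger_force: 0.0
clock: 17.6
tcp_pos: [0.6125, -0.0376, 0.0367]
tool_rot: [0.0, -0.021, 1.0, 0.0]
contact_force: [-0.6, -0.3, 0.4]
width: 0.602
finger_force: 0.0
clock: 17.9
tcp_pos: [0.6148, -0.0375, 0.0367]
tool_rot: [0.0, -0.021, 1.0, -0.0]
contact_force: [0.5, -0.1, 0.2]
width: 0.597
finger_force: 0.0
```

```bash
python3 -m crank '[[-0.002,0,0,0,0,0],[0,0,0,0,0,0]]'|grep -E 'tcp|contact'
python3 -m crank '[[-0.002,0,0,0,0,0],[0,0,0,0,0,0]]'|grep -E 'tcp|contact'
python3 -m crank '[[-0.002,0,0,0,0,0],[0,0,0,0,0,0]]'|grep -E 'tcp|contact'
python3 - <<'E'
from h import *
look(near=[.68,-.04],qs=('bin','bin_rear','rail'))
E
```

```text
tcp_pos: [0.616, -0.0374, 0.0367]
contact_force: [-0.2, 0.5, -0.4]
tcp_pos: [0.6172, -0.0374, 0.0367]
contact_force: [-0.1, -0.4, 0.4]
tcp_pos: [0.6184, -0.0374, 0.0367]
contact_force: [0.5, 0.3, -0.1]
side bin [ 0.682 -0.041 -0.006] 0.69
side bin_rear [ 0.733 -0.044  0.002] 0.85
side rail [ 0.752 -0.032 -0.006] 0.85
scene bin [ 0.678 -0.043 -0.001] 0.71
scene bin_rear [ 0.733 -0.04  -0.004] 0.63
scene rail [ 0.751 -0.036 -0.001] 0.63
scene rail [0.676 0.009 0.   ] 0.56
```

```bash
python3 -m crank '[[-0.0015,0,0,0,0,0],[0,0,0,0,0,0]]'|grep -E 'tcp|contact'
python3 -m crank '[[-0.0015,0,0,0,0,0],[0,0,0,0,0,0]]'|grep -E 'tcp|contact'
```

```text
tcp_pos: [0.6193, -0.0373, 0.0367]
contact_force: [0.3, 0.6, -0.3]
tcp_pos: [0.6202, -0.0373, 0.0367]
contact_force: [-0.1, -0.3, -0.1]
```

```bash
python3 -m crank '[[-0.0015,0,0,0,0,0],[0,0,0,0,0,0]]'|grep -E 'tcp|contact'
```

```text
tcp_pos: [0.6205, -0.0372, 0.0366]
contact_force: [-3.8, -1.3, 2.3]
```

```bash
python3 -m crank '[[-0.0015,0,0,0,0,0],[0,0,0,0,0,0]]'|grep -E 'tcp|contact'
```

```text
tcp_pos: [0.6206, -0.0372, 0.0365]
contact_force: [-9.7, -2.1, 6.7]
```

The force rises to about 10 N, so the bin is seated against the rail. I'll back off, lift and check.

```bash
python3 -m crank '[[0.005,0,0,0,0,0],[0.03,0,0,0,0,0],[0.05,0,0,0,0,0],[0,0,-0.06,0,0,0],[0,0,-0.06,0,0,0]]'|grep -E 'tcp|contact'
python3 -m crank '[[0,0,-0.06,0,0,0],[0,0,-0.06,0,0,0],[0.07,0,0,0,0,0],[0.07,0,0,0,0,0],[0,0,0,0,0,0]]'|grep -E 'clock|tcp|contact'
python3 - <<'E'
from h import *
import cv2
im=arm.get_image('side');cv2.imwrite('pics/s4.png',cv2.resize(im[70:310,110:360],None,fx=2.4,fy=2.4))
look(near=[.68,-.04],qs=('bin','bin_rear','rail'))
look(('side',),qs=('bin_left','bin_right','module','driver'))
E
```

```text
tcp_pos: [0.5694, -0.0391, 0.109]
contact_force: [1.9, -0.1, 0.8]
clock: 20.7
tcp_pos: [0.4827, -0.0423, 0.1809]
contact_force: [1.0, 0.8, -0.8]
side bin [ 0.684 -0.042 -0.   ] 0.84
side bin_rear [ 0.732 -0.041  0.004] 0.58
side bin_rear [ 0.708 -0.088  0.059] 0.43
side rail [ 0.754 -0.032 -0.008] 0.81
scene bin [ 0.684 -0.041  0.002] 0.68
scene bin_rear [ 0.731 -0.035 -0.002] 0.8
scene rail [ 0.75  -0.034  0.001] 0.58
side bin_left [0.64  0.438 0.004] 0.91
side bin_left [0.678 0.096 0.001] 0.88
side bin_left [ 0.681  0.006 -0.001] 0.61
side bin_right [ 0.689 -0.173 -0.001] 0.63
side module [ 0.525 -0.319 -0.   ] 0.64
side module [ 0.751 -0.035 -0.007] 0.23
side driver [ 0.473  0.277 -0.006] 0.91
```

View pics/s4.png

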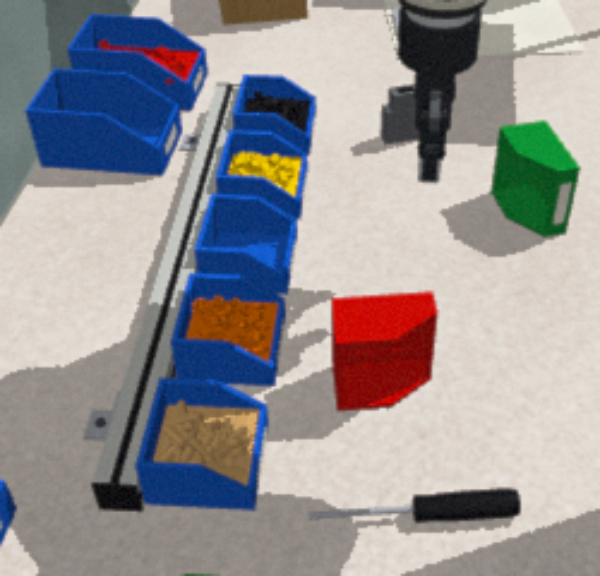

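The empty blue bin, at about (245,240) in the picture, stands square against the rail between the yellow and orange bins. The other bins, the module and the screwdriver haven't moved, and the robot is clear of everything.

```bash
python3 -c "
from station import arm
print(arm.finish_job())"
```

```text
the job is handed in; nothing more can be done
None
```

I tipped the bin upright and pushed it into the gap until it seated square against the rail (about 10 N); nothing else had moved at the last look. I handed the job in at about 21 s, and no verdict came back.

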